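# Seat the grey weld sample in the datum corner

### The job

Ready the grey-topped weld sample for gauging: with the fingers, push it along the bench into the corner of the metal fence, so that its long side lies flush against the long bar and its end flush against the short stop bar, and leave it there. Only push it: do not grip it, lift it, tip it or ram it. Leave the other samples and everything else on the bench where they are.

Things in the scene. Friction and masses are not known exactly. Their poses are not given: they have to be found in the camera images.
- grey_sample: Welded plastic sample, grey upper and white lower shell, an upright box 41 (x, short) x 61 (y, long) x 23 (z) mm, about 50 g, loose. Origin at the centre of its underside, z up. It starts with its long side within 30 degrees of parallel to the long bar, its centre 90 to 210 mm in front of that bar, in a row with two other samples in any order.
- fence: L-shaped fence fixed to the bench, bars 14 mm high. Long aluminium bar along y: front face (towards the robot, -x) at local x = 0, from y = -200 to +220 mm, 18 mm thick. Short steel stop bar at its left end: sticks out 60 mm towards -x, inner face (towards -y) at y = +200 mm, 20 mm thick. Origin on the long bar's front face at bench level; z up. A yellow painted outline marks the seat.
- corner (a point): Inner corner of the fence at bench level, where the long bar's front face (the plane x = 0) meets the stop bar's inner face (the plane y = 0); axes as the fence's. The seated sample has its centre at about x = -21, y = -31 mm from here, its long side parallel to y.
- small_sample: Bystander: small black welded sample, 31 x 46 x 17 mm, origin at the centre of its underside.
- black_sample: Bystander: welded sample with a black upper and a grey lower shell, 51 x 51 x 19 mm, origin at the centre of its underside.
- grease: Bystander: pot with a red screw lid, 56 mm across, 44 mm high, origin at the centre of its underside; stands left of the work.
- red_tape: Bystander: roll of red tape lying flat, 64 mm across, 15 mm high, origin at the centre of its underside; left of the fence.
- marker: Bystander: black marker pen lying flat, 134 x 16 mm along its y, origin at the centre of its underside; front left.
- pliers: Bystander: blue-handled cutting pliers lying flat, 143 x 48 x 12 mm, long along their y, origin at the centre of their underside; at the right edge of the bench.
There are look-alikes about, which are no part of the job. Leave any purple or turquoise look-alike of the grey_sample alone.

How it is judged:
By the outcome, as a careful person would: the job done as asked, in the order asked, and still so for the second after the job is handed in, with the robot touching nothing.
It also fails if it takes over 64 s, if anything falls off the work surface, if the arm or the gripper's body presses on something with over 40 N, if the wrist force passes 120 N, or if a joint passes its speed limit or range.

### The arm

A 6-joint arm with a two-finger parallel gripper is mounted at the origin on the work surface; the furniture and walls round the work are solid. World frame = base frame: x ahead of the robot, y to its left, z up, the work surface at z = 0. Lengths are in m, angles in rad, forces in N, time in s.
With the tool pointing down it reaches from about 0.275 to 0.75 m from the base axis. Payload 10.2 kg.
Tool frame: the origin (TCP) lies midway between the tips of the shut fingers; the grasp point (between the pads) lies 19 mm behind it (env.hold_point_z is the distance from the TCP to the grasp point, in m); z points along the fingers, y is the line along which they close (so a half turn about z gives the same grasp; the last joint's range is limited). The gripper opens to 85 mm and grips with 20 to 120 N. Pads are 22 mm wide; open, the fingers measure 114 mm over their backs; the gripper's body (76 mm by 85 mm) begins 54 mm behind the grasp point. The pads swing forward as they close: fully open they stand 13 mm farther back than shut.
Start: joints at [-1.464, 0.313, 1.498, -0, 1.331, -0.223], TCP at [0.17, -0.497, 0.231] pointing down, gripper open.
Joint ranges: [-2.94, 2.94], [-0.97, 2.17], [0.19, 2.56], [-1.23, 4.37], [0.02, 3.11], [-2.88, 2.88]. Speed limits (rad/s): [2.39, 2.39, 3.01, 3.14, 3.14, 3.14].

### API

Orientations are given as a unit quaternion [x, y, z, w].
In Python, from bench import env, kinematics, monitor, eyes, job gives the robot as it stands. The module is installed in compiled form; this text tells all that it offers. Calls block until the motion is done:
- env.reach(position, orientation): joint-space move of the TCP to a pose.
- env.movel(position, velocity=0.15, frame=None, guard=None): straight line of the TCP; frame=None keeps the orientation; velocity is the mean speed in m/s. With guard (N) it stops when the force on the tool has changed by that much, and returns True; else False.
- env.set_joints(angles): joint-space move.
- env.release() and env.close_gripper(effort=None): open the fingers fully, or close them until they stop; effort is the grip in N (None keeps the last).
- env.hold(seconds).
- kinematics.ik(position, orientation): joint angles nearest the present ones, or None.
- monitor.sense(): the state.
- eyes.grab_frame(name): name is "scene" or "top"; returns a dict with "frame" (400x640x3 uint8, red, green, blue), "mtx" (3x3 intrinsics, pixels), "view" (4x4, takes a point from world to camera coordinates). Camera axes: x right, y down, z forward; pixel columns grow to the right and rows downward; lengths in m; the calibration is good to about 2 mm. A picture is of the moment at which its call begins. There is no depth.
A pose or a line that the arm cannot do raises env.MotionError and nothing moves.
- job.hand_in(): hands the job in; it is judged then, once.
The state is a dict: "clock": time; "joints": joint angles; "qvel": joint speeds; "joint_efforts": joint torques, N m; "position": TCP position; "ee_rot": TCP orientation; "contact_force": force on the tool from outside, world axes, zero at the start; "ft_torque": the same for the moment, N m; "finger_gap": opening from 0.0 (shut) to 1.0 (fully open); "gripper_force": force on a finger pad.
Only numpy, scipy, OpenCV 4.12 (cv2) and the standard library are available. Lean on these libraries where they do the work, as an engineer would, in place of code of your own. Each camera call takes 0.05 s, during which the arm holds its last target. There are 200 camera calls.

## Working session

There is one attempt and no reset: what is moved stays moved. The work goes in short steps, each a Python script; the robot and the scene stay as the last script left them, time stands still between calls to the robot, and variables do not carry over. Pictures are saved under pics/ and viewed, at most 10 in all, crops included, and the job is handed in when it is done.

```bash
mkdir -p pics; python3 - <<'E'
from bench import env, kinematics, monitor, eyes, job
import cv2
for n in ("scene","top"):
    d=eyes.grab_frame(n); cv2.imwrite(f"pics/{n}0.png",d["frame"][:,:,::-1]); print(n,d["mtx"].round(1).tolist(),d["view"].round(3).tolist())
s=monitor.sense();print(s["clock"],s["ee_rot"],env.hold_point_z)
E
```

```text
scene [[415.5, 0.0, 322.6], [0.0, 415.5, 200.5], [0.0, 0.0, 1.0]] [[-0.157, 0.988, 0.001, 0.016], [0.861, 0.138, -0.49, -0.403], [-0.484, -0.076, -0.872, 1.408], [0.0, 0.0, 0.0, 1.0]]
top [[378.1, 0.0, 323.2], [0.0, 378.1, 203.2], [0.0, 0.0, 1.0]] [[0.006, -0.999, -0.04, 0.065], [-0.997, -0.003, -0.075, 0.496], [0.075, 0.04, -0.996, 0.927], [0.0, 0.0, 0.0, 1.0]]
0.1 [ 9.86433961e-01  1.64157693e-01  4.31655521e-05 -5.39790695e-04] 0.0187
```

View pics/top0.png

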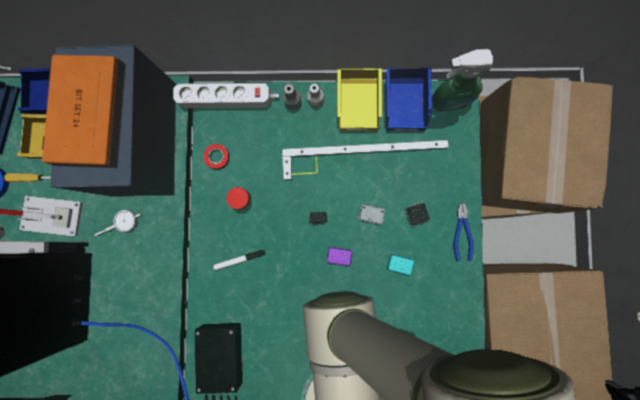

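View pics/scene0.png

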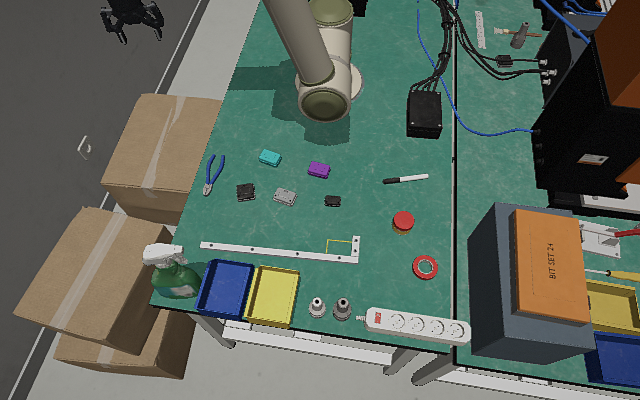

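The grey sample is at top (372,214), scene (285,197). Possible confusions in the top view are black_sample (417,214), small black (318,218), the purple look-alike (340,257) and the turquoise one (401,265). I choose (372,214) and check it in a close crop.

```bash
cat > h.py <<'E'
from bench import env, kinematics, monitor, eyes, job
import cv2, numpy as np
def ray(d,uv,z):
    K,V=d["mtx"],d["view"]; R,t=V[:3,:3],V[:3,3]
    p=np.atleast_2d(np.asarray(uv,float)); c=-R.T@t
    r=np.c_[p,np.ones(len(p))]@np.linalg.inv(K).T@R
    return c+r*((z-c[2])/r[:,2])[:,None]
def mask(d,roi):
    x0,y0,x1,y1=roi; hsv=cv2.cvtColor(d["frame"],cv2.COLOR_RGB2HSV)
    m=np.zeros(hsv.shape[:2],np.uint8)
    m[y0:y1,x0:x1]=(((hsv[...,1]<60)&(hsv[...,2]>95))*255).astype(np.uint8)[y0:y1,x0:x1]
    return m
def biggest(m):
    return max(cv2.findContours(m,cv2.RETR_EXTERNAL,cv2.CHAIN_APPROX_NONE)[0],key=cv2.contourArea)[:,0]
def rect(d,roi,z):
    c=biggest(mask(d,roi)); w=ray(d,c,z)[:,:2]
    return c,cv2.minAreaRect((w*1000).astype(np.float32))
E
python3 - <<'E'
from h import *
out=[]
for n,roi,r2 in (("top",(350,195,395,232),(275,135,460,190)),("scene",(268,182,304,212),(195,230,366,270))):
    d=eyes.grab_frame(n)
    c,r=rect(d,roi,0.023); print(n,"grey",r,c.min(0),c.max(0))
    f=biggest(mask(d,r2)); w=ray(d,f,.014)[:,:2]*1000
    print(" fence px",f.min(0),f.max(0)); 
    a=cv2.approxPolyDP(f[:,None],3,True)[:,0]; print(np.c_[a,ray(d,a,.014)[:,:2]*1000].round(0).astype(int).tolist())
    hsv=cv2.cvtColor(d["frame"],cv2.COLOR_RGB2HSV)
    y=cv2.inRange(hsv,(22,110,110),(36,255,255)); x0,y0,x1,y1=r2; mm=np.zeros_like(y); mm[y0:y1,x0:x1]=y[y0:y1,x0:x1]
    ys=np.argwhere(mm)[:,::-1]; print(" yellow",ys.min(0),ys.max(0),cv2.minAreaRect((ray(d,ys,0)[:,:2]*1000).astype(np.float32)))
    im=d["frame"][:,:,::-1].copy(); cv2.drawContours(im,[f[:,None]],-1,(255,0,255),1) 
    x0,y0,x1,y1=(270,135,450,235) if n=="top" else (190,175,370,275)
    out.append(cv2.resize(im[y0:y1,x0:x1],(720,400) if 0 else (540,300),interpolation=cv2.INTER_CUBIC))
cv2.imwrite("pics/crop1.png",np.vstack(out))
E
```

```text
top grey ((468.5238952636719, -52.814579010009766), (59.84242248535156, 40.9211540222168), 77.47953033447266) [359 205] [384 224]
 fence px [282 140] [448 179]
[[448, 142, 652, -246], [282, 150, 632, 174], [283, 178, 560, 170], [291, 178, 560, 150], [290, 157, 614, 153], [444, 148, 636, -236]]
 yellow [309 173] [309 173] ((575.159423828125, 105.40689086914062), (0.0, 0.0), 0.0)
scene grey ((476.1474609375, -48.95552444458008), (60.257904052734375, 46.34910583496094), 78.18291473388672) [273 187] [296 205]
 fence px [200 235] [359 264]
[[359, 236, 559, 172], [352, 237, 565, 153], [350, 256, 620, 155], [202, 241, 640, -239], [200, 247, 657, -239], [357, 264, 639, 176]]
 yellow [255 239] [351 269] ((631.8414306640625, 34.409210205078125), (39.1102294921875, 262.0921936035156), 32.27733612060547)
```

View pics/crop1.png

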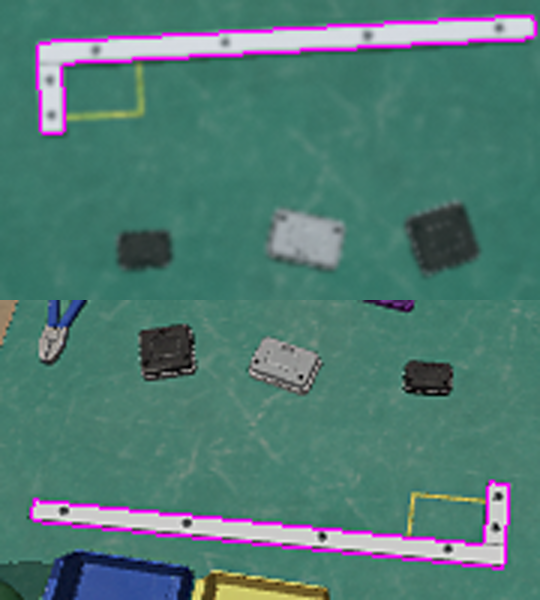

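Both views confirm the choice: the light-grey sample with white lower shell, between the two black samples. Next I shut the fingers, push the sample squarely to the long bar under guard, lift and look.

```bash
cat >> h.py <<'E'
PHI=np.radians(2.95); C=np.array([.617,.154]); E=np.array([[np.cos(PHI),np.sin(PHI)],[-np.sin(PHI),np.cos(PHI)]])
toF=lambda w:(np.asarray(w)[:2]-C)@E.T
W=lambda x,y,z:np.r_[C+np.array([x,y])@E,z]
Q=np.array([np.cos(PHI/2),np.sin(PHI/2),0,0])
def st(t=""):
    s=monitor.sense(); print(t,"t",round(s["clock"],2),"F",(toF(s["position"])*1000).round(1),"z",round(s["position"][2],4),"f",s["contact_force"].round(2))
E
python3 - <<'E'
from h import *
g=toF([.469,-.0525]); print("grey F",g); y=g[1]
env.close_gripper(20)
env.reach(W(g[0]-.057,y,.10),Q); st("above")
env.movel(W(g[0]-.057,y,.008),.12); st("down")
print(env.movel(W(-.068,y,.008),.05,guard=5)); st("mid")
print(env.movel(W(-.042,y,.008),.015,guard=3)); st("bar")
p=toF(monitor.sense()["position"])
env.movel(W(p[0]-.015,y,.008),.08); env.movel(W(p[0]-.015,y-.09,.07),.15); st("up")
d=eyes.grab_frame("scene"); cv2.imwrite("pics/s2.png",cv2.resize(d["frame"][170:280,190:370,::-1],(720,440),interpolation=cv2.INTER_CUBIC))
E
```

```text
grey F [-0.15843129 -0.19860961]
above t 2.85 F [-215.2 -199.3] z 0.1002 f [-1.34 -0.37 -0.18]
down t 3.77 F [-215.1 -198.8] z 0.0085 f [0.51 0.8  0.41]
False
mid t 6.87 F [ -68.  -198.6] z 0.008 f [-0.32  0.85 -0.64]
True
bar t 8.02 F [ -50.3 -198.4] z 0.0075 f [0.07 0.46 0.2 ]
up t 9.22 F [ -65.6 -287.9] z 0.0694 f [1.01 0.83 0.11]
```

View pics/s2.png

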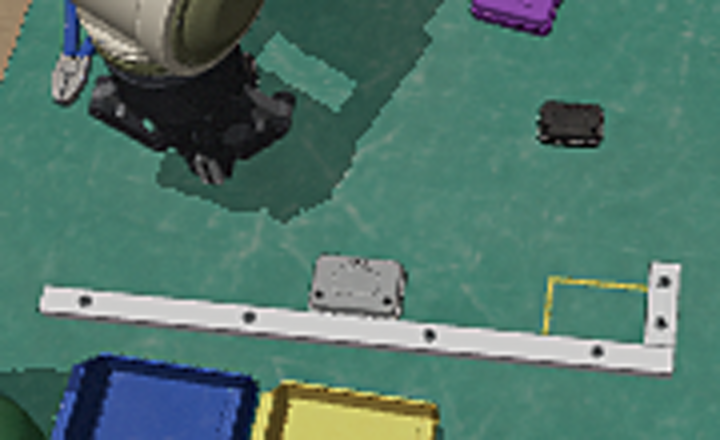

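The sample now lies along the bar at crop (360,285), about 140 mm right of the seat, and nothing else has moved. Next I push its end along the bar to the stop.

```bash
python3 - <<'E'
from h import *
env.movel(W(-.023,-.288,.06),.15,frame=Q) 
env.movel(W(-.023,-.288,.008),.1); st("down")
print(env.movel(W(-.023,-.095,.008),.06,guard=5)); st("mid")
print(env.movel(W(-.023,-.062,.008),.015,guard=3)); st("stop")
p=toF(monitor.sense()["position"])
env.movel(W(-.023,p[1]-.02,.008),.08); env.movel(W(-.08,p[1]-.06,.09),.15); st("up")
d=eyes.grab_frame("scene"); cv2.imwrite("pics/s3.png",cv2.resize(d["frame"][200:275,250:370,::-1],(720,450),interpolation=cv2.INTER_CUBIC))
E
```

```text
down t 10.38 F [ -22.8 -288.2] z 0.0085 f [ 0.25 -0.32  0.16]
False
mid t 13.75 F [-23.  -95.1] z 0.008 f [-0.06 -1.05 -0.05]
True
stop t 15.1 F [-23.  -74.6] z 0.0079 f [ 0.26 -2.75  2.43]
up t 16.37 F [ -80.  -134.3] z 0.0894 f [ 0.27  0.22 -0.29]
```

View pics/s3.png

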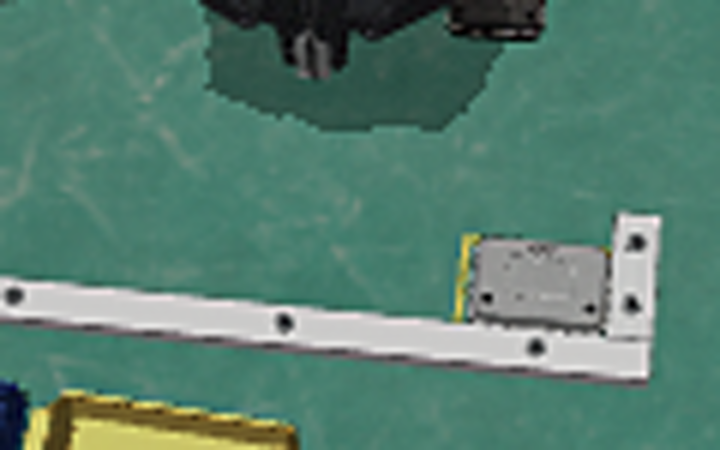

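The sample sits in the seat. The only visible yellow is the usual margin of the outline at the left. I'll press gently once more against each bar to make both faces flush, then check.

```bash
python3 - <<'E'
from h import *
env.movel(W(-.08,-.034,.06),.15); env.movel(W(-.08,-.034,.008),.1)
env.movel(W(-.058,-.034,.008),.06)
print(env.movel(W(-.042,-.034,.008),.012,guard=4)); st("x")
env.movel(W(-.08,-.034,.008),.06); env.movel(W(-.08,-.11,.05),.15)
env.movel(W(-.022,-.11,.05),.15); env.movel(W(-.022,-.11,.008),.1)
env.movel(W(-.022,-.082,.008),.06)
print(env.movel(W(-.022,-.066,.008),.012,guard=4)); st("y")
env.movel(W(-.022,-.11,.008),.06); env.movel(W(-.022,-.11,.06),.15); env.movel(W(-.12,-.25,.2),.2); st("up")
o=[]
for n,(x0,y0,x1,y1) in (("scene",(190,150,370,275)),("top",(270,130,450,255))):
    d=eyes.grab_frame(n); o.append(cv2.resize(d["frame"][y0:y1,x0:x1,::-1],(430,299),interpolation=cv2.INTER_CUBIC))
    if n=="scene":
        o.append(cv2.resize(d["frame"][225:270,310:370,::-1],(398,299),interpolation=cv2.INTER_CUBIC)[:,:360])
top=np.hstack(o[:2]); bot=np.zeros_like(top); bot[:,:430]=o[2]; z=cv2.resize(d["frame"][140:190,275:335,::-1],(359,299),interpolation=cv2.INTER_CUBIC); bot[:,430:789]=z
cv2.imwrite("pics/s4.png",np.vstack([top,bot]))
E
```

```text
True
x t 19.22 F [-50.4 -34. ] z 0.0075 f [-0.03  0.47  0.19]
True
y t 23.05 F [-22.1 -74.6] z 0.0078 f [ 0.81 -2.45  1.86]
up t 25.55 F [-120.  -249.4] z 0.1992 f [ 0.11 -0.71  0.03]
```

View pics/s4.png

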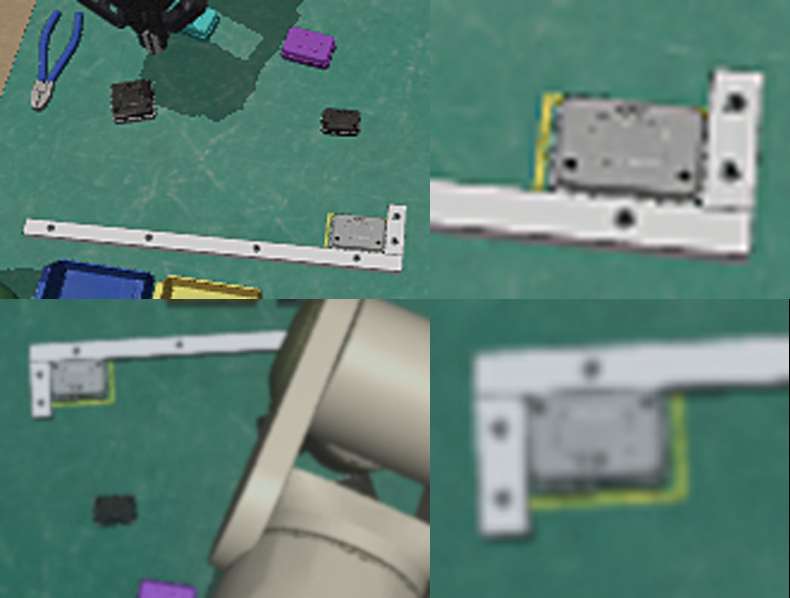

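Both views show the sample tight in the corner, parallel to both bars. The repeat pushes stopped at the same depths (-50.4 and -74.6 mm), and the other objects in view are undisturbed.

```bash
python3 -c "
from bench import job
print(job.hand_in())"
```

```text
the job is handed in; nothing more can be done
None
```

I pushed the grey sample into the fence corner, flush against the long bar and the stop bar, and handed the job in after about 26 s; the pictures show no other object disturbed.

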